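# Move a finished circuit board with a board lifter

### The job

Use the upright-handled board lifter to move the circuit board with the finned heat sink onto the empty stand: slide the blade under the board, lift it, carry it level and set it down gently, centred and square across both rails. Then draw the blade right out and stand the lifter flat on the bench clear of the stands. Never touch that board with the gripper or arm, do not drop it, and leave the other board where it is.

Things in the scene. Friction and masses are not known exactly. Their poses are not given: they have to be found in the camera images.
- lifter: Loose spatula standing on its steel blade, 0.22 kg; blade 150 long (x), 60 wide (y), 3 thick. Upright black grip 30 (x) by 22 (y), top 100 above the underside, over the blade's rear; pinch it across the 22, about 80 up. Origin: underside of the blade, below the grip's axis; +x points to the blade's free front edge at x = +125 (rear edge at -25); z up. Sizes in mm.
- heatsink_board: Loose green board with a square finned aluminium heat sink (50 by 50) near its middle; 90 (x) by 120 (y), 3 thick, 27 tall in all, about 0.15 kg. Origin: centre of the underside, z up. It starts centred (5 mm, 3 degrees) on a stand just like free_stand, underside 34 above the bench, x along the rails and away from the robot. Sizes in mm.
- free_stand: Empty fixed stand: base plate 110 (x) by 130 (y), 5 thick; two dark rails along x, 110 long, 20 wide, at y = -54 and +54, flat tops 34 above the bench. Channel between the rails 88 wide, free from 5 to 34 height, open at both ends. Origin: centre of the underside, bench height; +x away from the robot within 0.2 rad. One of three such stands, in any order. Sizes in mm.
- connector_board: The other loose green board, 90 by 120 by 3 mm, with three white connectors along one 120 mm edge and no heat sink, 16 mm tall in all. It rests on the third stand and is to be left alone. Origin: centre of the underside, z up.

How it is judged:
On the way:
1. the heat-sink board is carried on the lifter, clear above its stand (height (world z) of heatsink_board above 0.05 m and contact force between heatsink_board and lifter above 0.3 N), for 0.2 s.
At the end, for the whole second after the job is handed in: The board lies flat on both rails of the empty stand, within 20 mm along, 13 mm across and 12 degrees of square (either way round); the lifter stands flat on the bench, its grip 150 mm or more from the centres of that stand and the other board, which is within 15 mm of its start (x of heatsink_board in the frame of free_stand between -0.02 and 0.02 m and y of heatsink_board in the frame of free_stand between -0.013 and 0.013 m and z of heatsink_board in the frame of free_stand between 0.031 and 0.037 m and angle between each of heatsink_board, lifter's own z axis and vertical below 0.1 rad and angle between the x axis of heatsink_board and the x axis of free_stand, either way round below 0.21 rad and linear speed of each of heatsink_board, lifter below 0.02 m/s and height (world z) of lifter below 0.0035 m and horizontal distance between lifter and free_stand above 0.15 m and horizontal distance between lifter and connector_board above 0.15 m and contact force between lifter and heatsink_board below 0.1 N and distance of connector_board from where it was at the start of the episode below 0.015 m); the robot touches nothing.
It fails at once if the heat-sink board is tipped more than 25 degrees from level (angle between heatsink_board's own z axis and vertical above 0.44 rad).
It fails at once if the gripper or the arm touches the heat-sink board (contact force between any of the fingers, the arm and heatsink_board above 0.5 N).
It fails at once if the heat-sink board is dropped or thrown (off the lifter and moving faster than 0.6 m/s) (contact force between heatsink_board and lifter below 0.001 N and linear speed of heatsink_board above 0.6 m/s).
It fails at once if the other board is pushed more than 15 mm from its place (distance of connector_board from where it was at the start of the episode above 0.015 m).
It also fails if it takes over 70 s, if anything falls off the work surface, if the arm or the gripper's body presses on something with over 40 N, if the wrist force passes 120 N, or if a joint passes its speed limit or range.

### The arm

A 7-joint arm with a two-finger parallel gripper is mounted at the origin on the work surface. World frame = base frame: x ahead of the robot, y to its left, z up, the work surface at z = 0. Lengths are in m, angles in rad, forces in N, time in s.
With the tool pointing down it reaches from about 0.4 to 0.875 m from the base axis. Payload 19.3 kg.
Tool frame: the origin (TCP) lies at the very end of the fingers, on their centre line; the grasp point (between the pads) lies 19 mm behind it; z points along the fingers, y is the line along which they close (so a half turn about z gives the same grasp; the last joint's range is limited). The gripper opens to 85 mm and grips with 20 to 120 N. Pads are 22 mm wide; open, the fingers measure 114 mm over their backs; the gripper's body (76 mm by 85 mm) begins 54 mm behind the grasp point. The pads swing forward as they close: fully open they stand 13 mm farther back than shut.
Start: joints at [1.185, 0.521, -0.036, 1.599, 0.021, 1.021, -0.113], TCP at [0.194, -0.594, 0.194] pointing down, gripper open.
Joint ranges: [-2.91, 2.91], [-0.3, 2.13], [-1.5, 1.42], [0.17, 2.43], [-1.26, 4.41], [0.16, 1.93], [-2.52, 2.52]. Speed limits (rad/s): [1.89, 1.89, 2.39, 2.39, 3.01, 3.01, 3.01].

### API

Orientations are given as a unit quaternion [x, y, z, w].
In Python, from plant import env, kin, readout, grab_frame gives the robot as it stands (env), with the cameras as plain functions, the kinematics (kin) and the readings (readout). Calls block until the motion is done:
- env.move_to(position, orientation): joint-space move of the TCP to a pose.
- env.move_straight(position, rotation=None, velocity=0.15, f_stop=None): straight line of the TCP; rotation=None keeps the orientation; velocity is the mean speed in m/s. With f_stop (N) it stops when the force on the tool has changed by that much, and returns True; else False.
- env.move_joints(angles): joint-space move.
- env.release() and env.close_gripper(strength=None): open the fingers fully, or close them until they stop; strength is the grip in N (None keeps the last).
- env.pause(seconds).
- kin.inverse_kinematics(position, orientation): joint angles nearest the present ones, or None.
- readout.get_obs(): the state.
- grab_frame(name): name is "scene" or "top"; returns a dict with "image" (400x640x3 uint8, red, green, blue), "fx", "fy", "cx", "cy" (pixels), "k1" (the pictures are not rectified: a ray, as slopes to the right and down, at radius r is drawn at 1 + k1 r^2 times it, then the intrinsics apply), "R" (3x3) and "t" (3): a world point X has camera coordinates R X + t. Camera axes: x right, y down, z forward; pixel columns grow to the right and rows downward; lengths in m; the calibration is good to about 2 mm. A picture is of the moment at which its call begins. There is no depth.
A pose or a line that the arm cannot do raises env.MotionError and nothing moves.
- env.close_job(): hands the job in; it is judged then, once.
The state is a dict: "time": time; "qpos": joint angles; "qvel": joint speeds; "effort": joint torques, N m; "position": TCP position; "tcp_rot": TCP orientation; "wrist_force": force on the tool from outside, world axes, zero at the start; "torque": the same for the moment, N m; "width": finger opening in m; "grasp_force": force on a finger pad.
Only numpy, scipy, OpenCV 4.12 (cv2) and the standard library are available. Lean on these libraries where they do the work, as an engineer would, in place of code of your own. Each camera call takes 0.05 s, during which the arm holds its last target. There are 200 camera calls.

## Working session

There is one attempt and no reset: what is moved stays moved. The work goes in short steps, each a Python script; the robot and the scene stay as the last script left them, time stands still between calls to the robot, and variables do not carry over. Pictures are saved under pics/ and viewed, at most 10 in all, crops included, and the job is handed in when it is done.

```bash
mkdir -p pics; ls; python3 - <<'E'
from plant import env, kin, readout, grab_frame
import cv2,numpy as np
o=readout.get_obs();print(o)
for n in("scene","top"):
    f=grab_frame(n);cv2.imwrite(f"pics/{n}0.png",f["image"][:,:,::-1])
    print(n,{k:np.round(v,4).tolist() for k,v in f.items() if k!="image"})
E
```

```text
pics
plant.py
{'time': 0.0, 'qpos': array([ 1.18481009,  0.52198315, -0.03635329,  1.60000229,  0.02119126,
        1.02109904, -0.1128014 ]), 'qvel': array([ 1.01657604e-03, -6.52571906e-05, -2.48475986e-04,  5.03573522e-04,
        8.11367675e-04,  9.82328125e-04, -4.96513077e-04]), 'effort': array([ 7.56446407e-04, -9.27119207e+01,  1.97998010e+00, -3.69934916e+01,
        1.77533407e-02,  8.28406890e-03,  2.35065249e-05]), 'position': array([ 0.19396525, -0.59374446,  0.19394674]), 'tcp_rot': array([ 9.87560102e-01,  1.57241022e-01, -1.16005717e-04, -5.41361005e-04]), 'wrist_force': array([ 0.50861085, -0.31954935,  0.18123469]), 'torque': array([-0.00349027,  0.00600301, -0.00506875]), 'grasp_force': 0.0, 'width': 0.085342167605285}
scene {'fx': 371.5803, 'fy': 371.5803, 'cx': 316.8125, 'cy': 199.5135, 'k1': -0.0068, 'R': [[-0.7059, 0.7082, -0.0094], [0.496, 0.4848, -0.7204], [-0.5056, -0.5132, -0.6935]], 't': [0.3859, -0.2425, 1.1543]}
top {'fx': 374.7541, 'fy': 374.7541, 'cx': 323.0703, 'cy': 200.6364, 'k1': 0.0299, 'R': [[0.0981, -0.9952, 0.0004], [-0.9618, -0.0949, -0.2568], [0.2556, 0.0249, -0.9665]], 't': [-0.0349, 0.5539, 0.6565]}
```

View pics/top0.png

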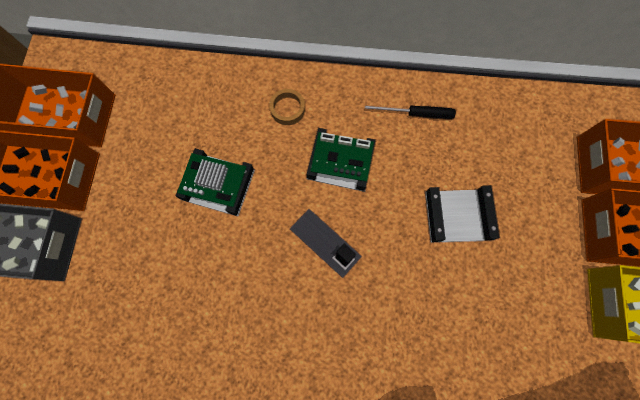

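View pics/scene0.png

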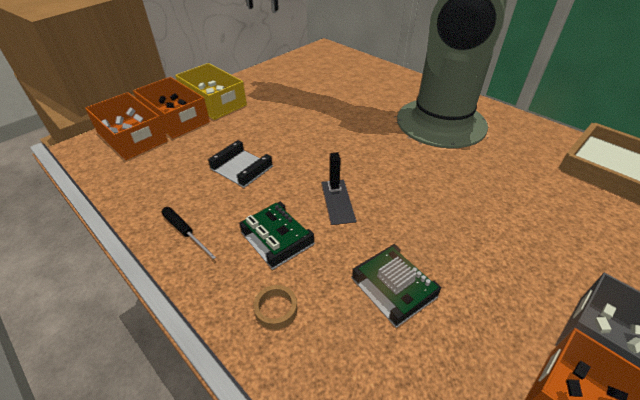

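The top view shows the heat-sink board at about (215,182), the connector board at (342,160) and the empty stand at (463,215). The lifter grip is at (345,257) and its blade front at about (310,212). Next I'll zoom in to see the edges.

```bash
cat > h.py <<'E'
import cv2,numpy as np
from plant import env, kin, readout, grab_frame
def K(f): return np.array([[f["fx"],0,f["cx"]],[0,f["fy"],f["cy"]],[0,0,1.]])
def ray(f,uv,z):
    p=cv2.undistortPoints(np.float64(uv).reshape(-1,1,2),K(f),np.array([f["k1"],0,0,0.]))[:,0]
    d=np.c_[p,np.ones(len(p))]@f["R"]; c=-f["R"].T@f["t"]
    return (c+d*((z-c[2])/d[:,2])[:,None])[:,:2]
def proj(f,X):
    return cv2.projectPoints(np.float64(X).reshape(-1,1,3),cv2.Rodrigues(f["R"])[0],np.float64(f["t"]),K(f),np.array([f["k1"],0,0,0.]))[0][:,0]
def biggest(m,box):
    """contour pixels of the largest blob in box (x0,y0,x1,y1)"""
    x0,y0,x1,y1=box; c=cv2.findContours(m[y0:y1,x0:x1].astype(np.uint8),cv2.RETR_EXTERNAL,cv2.CHAIN_APPROX_NONE)[0]
    return max(c,key=cv2.contourArea)[:,0]+[x0,y0]
def rect(P):
    return cv2.minAreaRect(np.float32(P*1000))
def green(im):
    i=im.astype(int); return (i[...,1]>i[...,0]+15)&(i[...,1]>i[...,2]+10)
E
python3 - <<'E'
from h import *
f=grab_frame("top");im=f["image"]
for n,b in(("heat",(160,130,270,230)),("conn",(290,115,390,200))):
    c=biggest(cv2.morphologyEx(green(im).astype(np.uint8),cv2.MORPH_CLOSE,np.ones((9,9))),b)
    r=rect(ray(f,c,.037));print(n,r,cv2.boxPoints(r).round().tolist())
i=im.astype(int);hsv=cv2.cvtColor(im,cv2.COLOR_RGB2HSV)
low=(hsv[...,1]<90)
c=biggest(low,(410,170,520,260)); r=rect(ray(f,c,.034));print("stand",r)
c=biggest(low,(280,200,370,285)); r=rect(ray(f,c,.003));print("lifter",r,cv2.boxPoints(r).round().tolist())
A=cv2.resize(im[175:255,415:515],None,fx=4,fy=4,interpolation=cv2.INTER_CUBIC)
B=cv2.resize(im[200:280,280:380],None,fx=4,fy=4,interpolation=cv2.INTER_CUBIC)
cv2.imwrite("pics/crop1.png",np.hstack([A,B])[:,:,::-1])
E
```

```text
heat ((587.2921752929688, 253.94793701171875), (121.09491729736328, 90.98017120361328), 81.37570190429688) [[533.0, 201.0], [623.0, 187.0], [641.0, 307.0], [551.0, 321.0]]
conn ((664.8218994140625, -9.289558410644531), (121.40081787109375, 91.04865264892578), 84.8768310546875) [[614.0, -66.0], [705.0, -74.0], [716.0, 47.0], [625.0, 55.0]]
stand ((565.8961181640625, -259.89678955078125), (114.1624984741211, 137.0440673828125), 7.50042200088501)
lifter ((484.9073791503906, 8.783950805664062), (148.86434936523438, 59.220458984375), 53.098777770996094) [[417.0, -33.0], [464.0, -69.0], [553.0, 51.0], [506.0, 86.0]]
```

View pics/crop1.png

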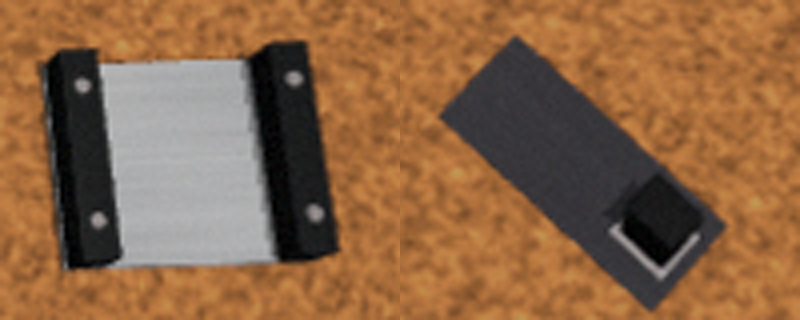

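The crop shows the stand with four rail screws at about (435,196), (439,230), (488,194) and (494,228). The lifter's grip is at its lower-right end, so its blade points up-left. Next: screw positions, then reachability for all the waypoints.

```bash
cat >> h.py <<'E'
from scipy.spatial.transform import Rotation as Ro
def quat(psi): return (Ro.from_euler("z",psi)*Ro.from_euler("x",np.pi)).as_quat()
def u(a): return np.array([np.cos(a),np.sin(a)])
GZ=.061                       # TCP height above blade underside
LIFT=(np.array([.4549,-.0312]),np.radians(53.1))
HB=(np.array([.5873,.2539]),np.radians(-8.62))
def at(xy,z): return [xy[0],xy[1],z+GZ]
E
python3 - <<'E'
from h import *
f=grab_frame("top");im=f["image"]
g=cv2.cvtColor(im,cv2.COLOR_RGB2GRAY).astype(float);P=[]
for x,y in((435,196),(439,229),(488,194),(494,228)):
    w=g[y-4:y+5,x-4:x+5];w=np.clip(w-80,0,None)
    yy,xx=np.mgrid[y-4:y+5,x-4:x+5];P.append([(w*xx).sum()/w.sum(),(w*yy).sum()/w.sum()])
S=ray(f,P,.0345);print(np.round(P,1).tolist(),S.round(4).tolist())
c=S.mean(0);ya=S[1]+S[0]-S[2]-S[3];xa=S[0]+S[2]-S[1]-S[3]
print("stand",c,np.degrees(np.arctan2(*xa[::-1])),np.degrees(np.arctan2(*ya[::-1]))-90,np.hypot(*ya)/2,np.hypot(*xa)/2)
FS=(c,np.arctan2(*ya[::-1])-np.pi/2)
for flip in(0,np.pi,-np.pi):
    print(flip)
    for n,xy,a in(("grasp",*LIFT),("pre",HB[0]-.24*u(HB[1]),HB[1]),("under",HB[0]-.075*u(HB[1]),HB[1]),("put",FS[0]-.075*u(FS[1]),FS[1]),("out",FS[0]-.21*u(FS[1]),FS[1])):
        for z in(.0,.15):
            q=kin.inverse_kinematics(at(xy,z),quat(a+flip));print(n,z,None if q is None else np.round(q,2))
E
```

```text
[[435.2, 196.0], [439.1, 229.6], [488.3, 194.0], [493.7, 227.6]] [[0.5971, -0.2072], [0.5279, -0.2166], [0.612, -0.3146], [0.5427, -0.3244]]
stand [ 0.56991457 -0.26571907] 7.865110307098156 7.844229655549881 0.10864380496636508 0.06992445202068284
0
grasp 0.0 [ 0.24  0.5  -0.38  2.13  0.34  0.57 -1.03]
grasp 0.15 [ 0.39  0.27 -0.54  1.99  0.17  0.93 -0.88]
pre 0.0 [-0.96  0.48  0.17  2.16 -0.16  0.51 -2.38]
pre 0.15 [-1.14  0.24  0.38  2.02 -0.11  0.9  -2.42]
under 0.0 [-0.84  0.66  0.38  1.85 -0.36  0.7  -1.98]
under 0.15 [-0.85  0.45  0.38  1.73 -0.19  1.   -2.12]
put 0.0 [ 0.45  0.61 -0.07  1.86  0.06  0.68 -1.09]
put 0.15 [ 0.48  0.41 -0.1   1.73  0.05  1.   -1.08]
out 0.0 [ 0.61  0.49 -0.07  2.12  0.06  0.54 -0.94]
out 0.15 [ 0.65  0.25 -0.11  1.98  0.03  0.91 -0.91]
3.141592653589793
grasp 0.0 [ 0.83  0.84 -1.28  2.1   0.99  1.02  1.5 ]
grasp 0.15 [ 0.9   0.48 -1.26  1.97  0.52  1.08  1.91]
pre 0.0 [-0.13  0.63 -0.91  2.12  0.74  0.76 -0.11]
pre 0.15 [ 0.03  0.39 -1.06  1.97  0.4   1.01  0.2 ]
under 0.0 [ 0.07  0.83 -0.99  1.8   0.83  0.99  0.15]
under 0.15 [ 0.22  0.74 -1.29  1.67  0.74  1.31  0.21]
put 0.0 [ 0.9   0.7  -0.71  1.84  0.61  0.83  1.59]
put 0.15 [ 0.97  0.51 -0.8   1.71  0.41  1.09  1.75]
out 0.0 [ 1.1   0.57 -0.71  2.09  0.6   0.68  1.69]
out 0.15 [ 1.21  0.33 -0.81  1.95  0.29  0.97  1.97]
-3.141592653589793
grasp 0.0 [ 0.83  0.84 -1.28  2.1   0.99  1.02  1.5 ]
grasp 0.15 [ 0.9   0.48 -1.26  1.97  0.52  1.08  1.91]
pre 0.0 [-0.13  0.63 -0.91  2.12  0.74  0.76 -0.11]
pre 0.15 [ 0.03  0.39 -1.06  1.97  0.4   1.01  0.2 ]
under 0.0 [ 0.07  0.83 -0.99  1.8   0.83  0.99  0.15]
under 0.15 [ 0.22  0.74 -1.29  1.67  0.74  1.31  0.21]
put 0.0 [ 0.9   0.7  -0.71  1.84  0.61  0.83  1.59]
put 0.15 [ 0.97  0.51 -0.8   1.71  0.41  1.09  1.75]
out 0.0 [ 1.1   0.57 -0.71  2.09  0.6   0.68  1.69]
out 0.15 [ 1.21  0.33 -0.81  1.95  0.29  0.97  1.97]
```

```bash
echo 'FS=(np.array([.5699,-.2657]),np.radians(7.85)); PI=np.pi' >> h.py
python3 - <<'E'
from h import *
env.move_joints([0.0,0.26,0,2.0,0,0.9,2.0])
xy,a=LIFT
q=kin.inverse_kinematics(at(xy,.1),quat(a+PI));print(q)
env.move_to(at(xy,.1),quat(a+PI));print(readout.get_obs()["qpos"].round(2))
for n,xy,a in(("pre",HB[0]-.24*u(HB[1]),HB[1]),("under",HB[0]-.075*u(HB[1]),HB[1]),("put",FS[0]-.075*u(FS[1]),FS[1]),("out",FS[0]-.21*u(FS[1]),FS[1])):
    print(n,kin.inverse_kinematics(at(xy,.03),quat(a+PI)))
xy,a=LIFT
print(env.move_straight(at(xy,.002),velocity=.08,f_stop=8))
env.close_gripper(100)
o=readout.get_obs();print(o["time"],o["width"],o["grasp_force"],o["position"],o["wrist_force"])
env.move_straight(at(xy,.09),velocity=.1)
o=readout.get_obs();print(o["width"],o["wrist_force"])
f=grab_frame("scene");cv2.imwrite("pics/g.png",cv2.resize(f["image"][100:260,220:460],None,fx=3,fy=3)[:,:,::-1])
E
```

```text
[ 0.02419681  0.30347636 -0.10454615  2.05980842  0.04434169  0.78035741
  2.39043964]
[ 0.02  0.3  -0.1   2.06  0.04  0.78  2.39]
pre [-0.81664458  0.41822144 -0.00703217  2.12917298  0.00510131  0.59421345
  0.59305136]
under [-0.62009164  0.57807293  0.05725794  1.8204988  -0.04617311  0.7443026
  0.88220166]
put [ 0.3086985   0.56835933  0.13274692  1.85096451 -0.10713886  0.72912606
  2.20860596]
out [ 0.44299737  0.438953    0.14447845  2.1060524  -0.10805267  0.60333287
  2.37083491]
False
4.95 -0.0001155643941668084 45.04912068718113 [ 0.45618365 -0.03053489  0.06607093] [-21.54614591   6.00660632  90.42033305]
-0.00032884021758717853 [-0.09293509 -0.13261633 -0.12722128]
```

View pics/g.png

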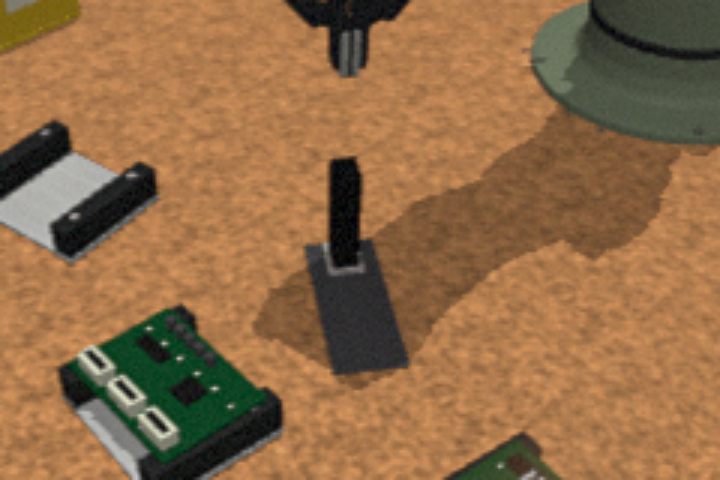

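The fingers closed on nothing: the tips are at about (348,72) in the crop, well above and behind the grip top at (345,160). I'll check this against projections.

```bash
python3 - <<'E'
from h import *
o=readout.get_obs();print(o["position"],o["tcp_rot"],quat(LIFT[1]+PI),o["time"])
f=grab_frame("scene");t=grab_frame("top")
p=o["position"];O=LIFT[0]
X=[p,[*O,0],[*O,.1],*[[*(O+d*u(LIFT[1])),.003] for d in(-.025,.125)]]
for n,g in(("s",f),("t",t)):
    uv=proj(g,X);print(n,uv.round(1).tolist())
    im=g["image"].copy()
    x,y=(220,100) if n=="s" else (250,170)
    c=cv2.resize(im[y:y+130,x:x+190],None,fx=4,fy=4)
    for k,q in enumerate(uv): cv2.circle(c,tuple(int(v) for v in (q-[x,y])*4),4,[(255,0,0),(255,255,0),(0,255,255),(255,0,255),(0,255,0)][k],-1)
    cv2.imwrite(f"pics/dbg_{n}.png",c[:,:,::-1])
E
```

```text
[ 0.45454298 -0.03117042  0.15036944] [-4.47051253e-01  8.94508183e-01  2.32419857e-04 -4.83594339e-04] [-4.46978621e-01  8.94544640e-01  5.47750615e-17 -2.73695469e-17] 6.0333
s [[335.2, 137.1], [333.7, 186.9], [334.6, 155.1], [332.0, 179.6], [343.3, 222.1]]
t [[347.5, 249.2], [342.9, 258.6], [345.7, 252.7], [352.1, 266.8], [298.7, 218.1]]
```

View pics/dbg_s.png

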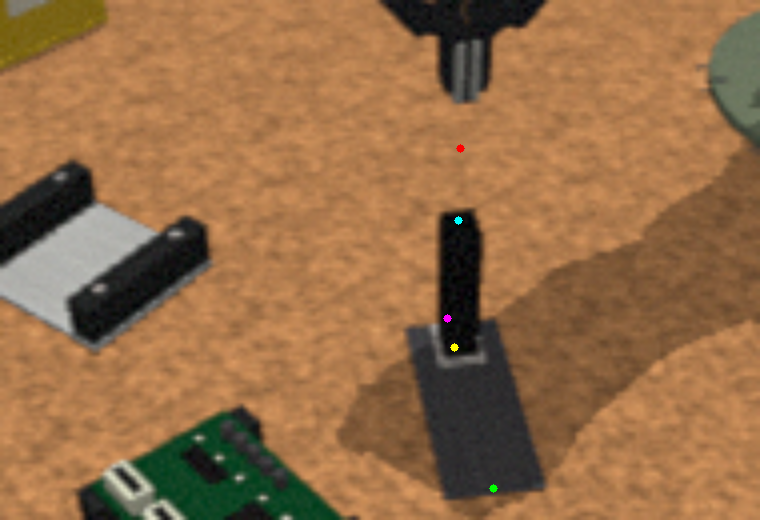

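View pics/dbg_t.png

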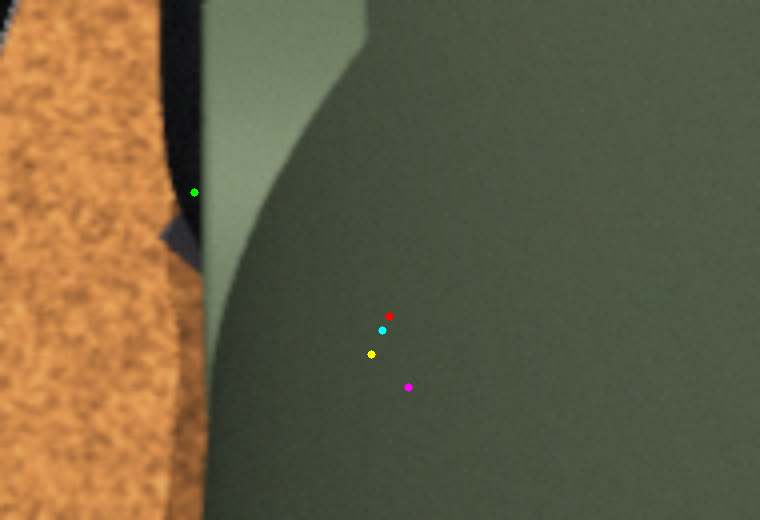

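The scene view shows the real fingertips at crop (465,100), about 12 px above the reported TCP projected at (460,148). That puts the tips about 35 mm behind the reported TCP. The contact check agrees: the tips pressed on the 0.100 m grip top while the TCP read 0.066. The top view is blocked by the arm. The lifter hasn't moved, so I'll grasp 35 mm lower, with a force guard.

```bash
sed -i 's/^GZ=.061/GZ=.026/' h.py
python3 - <<'E'
from h import *
env.release()
xy,a=LIFT
print("touch",env.move_straight(at(xy,.001),velocity=.07,f_stop=5))
env.close_gripper(80)
o=readout.get_obs();print(o["time"],o["width"],o["grasp_force"],o["position"],o["wrist_force"])
if o["width"]>.015:
    env.move_straight(at(xy,.09),velocity=.1)
    o=readout.get_obs();print(o["width"],o["wrist_force"])
    a=HB[1]; env.move_to(at(HB[0]-.21*u(a),.09),quat(a+PI))
    o=readout.get_obs();print(o["time"],o["width"],o["position"],o["qpos"].round(2),o["wrist_force"])
    f=grab_frame("scene");t=grab_frame("top")
    cv2.imwrite("pics/carry.png",np.hstack([cv2.resize(f["image"][100:350,300:500],None,fx=2,fy=2),cv2.resize(t["image"][90:290,150:350],(500,500))[:, :400]])[:,:,::-1])
E
```

```text
touch False
9.4417 0.02089419980361733 79.0596091747284 [ 0.45488747 -0.03123298  0.02699429] [ 0.25510143 -0.05887845  0.22135474]
0.021126723930595784 [ 0.09713844  0.84239321 -2.99931716]
12.0167 0.020653238396741554 [0.3799545  0.28469734 0.11586292] [-0.84  0.4   0.09  2.06 -0.05  0.68  0.71] [-0.03983089  0.66694981 -2.35669563]
```

View pics/carry.png

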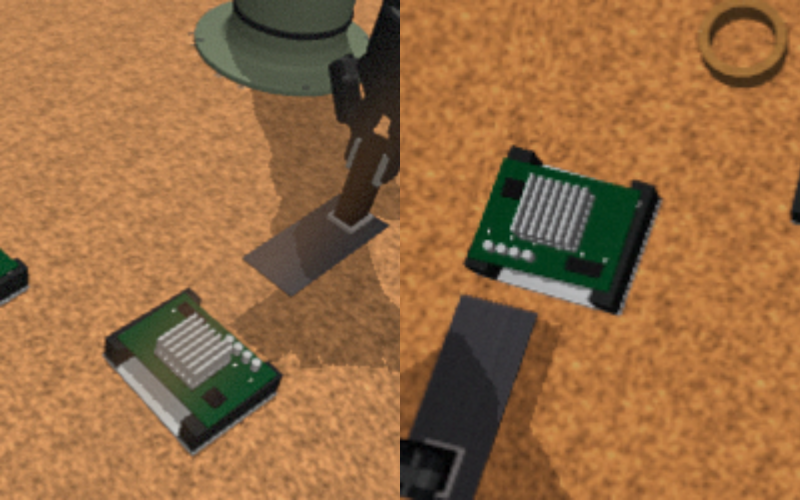

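The lifter is held upright, with the blade front edge at crop (460,297)–(537,315) in the top view and (245,260)–(292,295) in the scene view. I'll triangulate those corners to check the blade height and level.

```bash
python3 - <<'E'
from h import *
f=grab_frame("scene");t=grab_frame("top")
def und(g,p): return cv2.undistortPoints(np.float64(p).reshape(-1,1,2),K(g),np.array([g["k1"],0,0,0.]))[:,0].T
# rough clicks refined by subpixel corners
def ref(g,p):
    q=np.float32(p).reshape(-1,1,2).copy()
    return cv2.cornerSubPix(cv2.cvtColor(g["image"],cv2.COLOR_RGB2GRAY),q,(3,3),(-1,-1),(3,40,.01))[:,0]
S=ref(f,[[422.5,230],[446,247.5]]);T=ref(t,[[204.8,216],[174,208.8]])
print(S,T)
o=readout.get_obs();a=HB[1];O=o["position"][:2]
E=[[*(O+.125*u(a)+s*.03*u(a+PI/2)),o["position"][2]-GZ+.003] for s in(-1,1)]
print("expect",np.round(E,4).tolist(),proj(f,E).round(1).tolist(),proj(t,E).round(1).tolist())
P=lambda g:np.c_[g["R"],g["t"]]
for TT in(T,T[::-1]):
    X=cv2.triangulatePoints(P(f),P(t),und(f,S),und(t,TT));print((X[:3]/X[3]).T.round(4).tolist())
E
```

```text
[[420.3655  228.24721]
 [445.09067 248.7158 ]] [[204.26767 214.33203]
 [173.82967 207.5196 ]]
expect [[0.4991, 0.2364, 0.093], [0.5081, 0.2958, 0.093]] [[420.6, 226.8], [445.3, 246.3]] [[204.3, 215.4], [173.6, 207.7]]
[[0.5014, 0.2375, 0.0915], [0.5095, 0.2973, 0.0886]]
[[0.514, 0.2647, 0.1252], [0.4977, 0.2712, 0.0561]]
```

```bash
python3 - <<'E'
from h import *
a=HB[1]
env.move_straight(at(HB[0]-.21*u(a),.018),velocity=.1)
s=env.move_straight(at(HB[0]-.073*u(a),.018),velocity=.06,f_stop=5)
o=readout.get_obs();print("stopped",s,o["position"],o["wrist_force"],o["time"])
if not s:
    env.move_straight(at(HB[0]-.073*u(a),.045),velocity=.03)
    env.move_straight(at(HB[0]-.073*u(a),.12),velocity=.08)
    env.pause(.3)
    o=readout.get_obs();print(o["time"],o["position"],o["wrist_force"],o["torque"],o["width"])
f=grab_frame("scene");t=grab_frame("top")
cv2.imwrite("pics/lift.png",np.hstack([cv2.resize(f["image"][100:350,300:500],None,fx=2,fy=2),cv2.resize(t["image"][90:290,150:350],(500,500))[:, :400]])[:,:,::-1])
c=biggest(cv2.morphologyEx(green(t["image"]).astype(np.uint8),cv2.MORPH_CLOSE,np.ones((9,9))),(130,90,290,240))
print(rect(ray(t,c,.124)))
E
```

```text
stopped False [0.51494521 0.26491366 0.04400906] [-0.09353121  0.25489768 -2.55025598] 15.5167
17.9583 [0.51503059 0.26479072 0.14576186] [-0.4027678  -0.92477637 -2.88186281] [-0.01217334  0.20218824 -0.01730636] 0.020948436587584454
((587.4556884765625, 254.41574096679688), (120.3756332397461, 90.29638671875), 81.26573181152344)
```

View pics/lift.png

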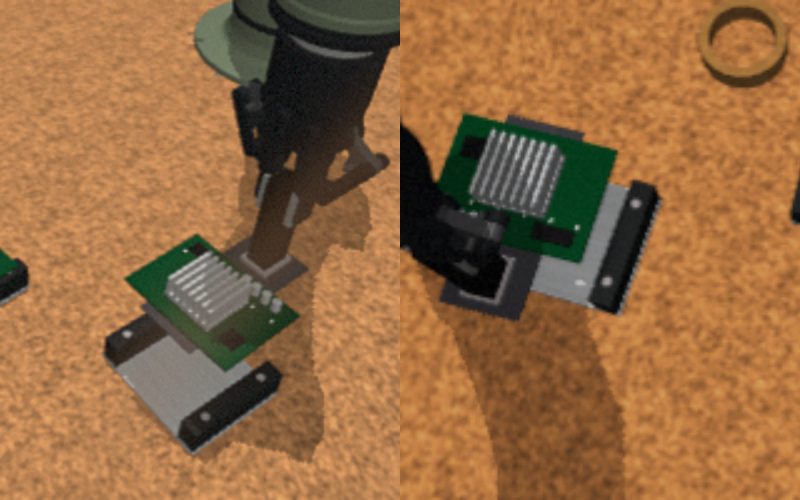

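The board is lifted level on the blade, centred at about top crop (525,185), and its rectangle matches the expected size at z = 0.124. Now I'll carry it over and check its pose before lowering.

```bash
python3 - <<'E'
from h import *
a=FS[1]; T=FS[0]-.073*u(a)
env.move_straight(at(T,.12),rotation=quat(a+PI),velocity=.1)
env.move_straight(at(T,.06),velocity=.06); env.pause(.3)
o=readout.get_obs();print(o["time"],o["position"],at(T,.06),o["qpos"].round(2),o["width"])
t=grab_frame("top");f=grab_frame("scene")
c=biggest(cv2.morphologyEx(green(t["image"]).astype(np.uint8),cv2.MORPH_CLOSE,np.ones((9,9))),(390,140,540,280))
r=rect(ray(t,c,.065));print(r)
cv2.imwrite("pics/put.png",np.hstack([cv2.resize(f["image"][80:240,180:330],None,fx=3,fy=3)[:,:400],cv2.resize(t["image"][140:300,390:523],(400,480))])[:,:,::-1])
E
```

```text
25.0667 [ 0.49765072 -0.27571831  0.08618526] [np.float64(0.4975840808787349), np.float64(-0.27567034812063484), 0.086] [ 0.35  0.57  0.08  1.85 -0.06  0.72  2.17] 0.021460373183030488
((569.1954956054688, -265.5261535644531), (90.50735473632812, 119.35528564453125), 8.175019264221191)
```

View pics/put.png

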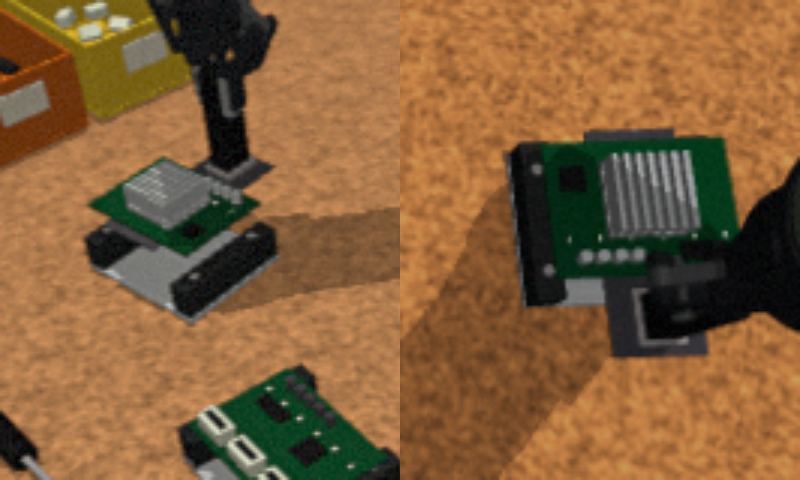

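The board sits level above the stand, within 1 mm and 0.4° of the target. I'll lower it, withdraw the blade and set the lifter down.

```bash
python3 - <<'E'
from h import *
a=FS[1]; T=FS[0]-.073*u(a); B=FS[0]-.215*u(a)
env.move_straight(at(T,.038),velocity=.05)
env.move_straight(at(T,.019),velocity=.015)
o=readout.get_obs();print(o["time"],o["position"],o["wrist_force"])
s=env.move_straight(at(B,.019),velocity=.05,f_stop=6);print("stop",s)
if not s:
    env.move_straight(at(B,.008),velocity=.05)
    print("down",env.move_straight(at(B,.001),velocity=.02,f_stop=6))
    o=readout.get_obs();print(o["time"],o["position"],o["wrist_force"])
    env.release(); env.pause(.2)
    env.move_straight(at(B,.16),velocity=.12)
    env.move_joints([1.185,.4,0,1.6,0,1.02,0])
    env.pause(.3)
    t=grab_frame("top");f=grab_frame("scene");im=t["image"]
    m=cv2.morphologyEx(green(im).astype(np.uint8),cv2.MORPH_CLOSE,np.ones((9,9)))
    for n,b in(("heat",(400,140,540,280)),("conn",(290,115,390,200))): print(n,rect(ray(t,biggest(m,b),.037)))
    print("expected lifter",B,readout.get_obs()["time"])
    cv2.imwrite("pics/end.png",np.hstack([cv2.resize(f["image"][60:240,160:310],(400,480)),cv2.resize(im[140:340,380:547],(400,480))])[:,:,::-1])
E
```

```text
27.175 [ 0.49766172 -0.2756689   0.04509104] [ 0.31483916  0.17181026 -1.28675831]
stop False
down True
30.925 [ 0.35689992 -0.2949541   0.02693684] [-0.52639373  1.81345513  9.80688785]
heat ((568.9915161132812, -265.8028564453125), (91.12909698486328, 121.26219940185547), 7.867224216461182)
conn ((664.798583984375, -9.482246398925781), (121.0823974609375, 90.88780975341797), 84.96377563476562)
expected lifter [ 0.35691476 -0.29506472] 35.7083
```

View pics/end.png

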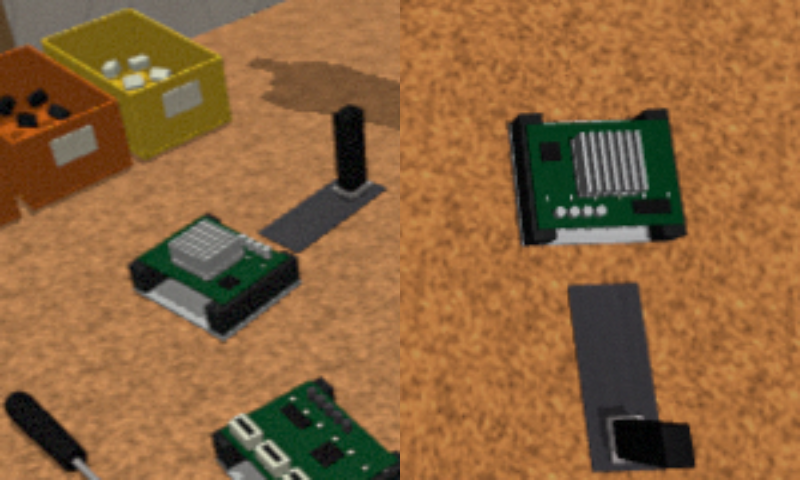

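The board lies centred across both rails at about (605,180), and the lifter stands flat and clear, with its blade front at (605,285). The connector board hasn't moved, so I'm handing in.

```bash
python3 -c "
from plant import env, kin, readout, grab_frame
print(env.close_job())"
```

```text
the job is handed in; nothing more can be done
None
```

I handed the job in at about 36 s, verdict not shown: the heat-sink board sits about 1 mm from the stand's centre and square on both rails, the lifter stands flat and clear, and the connector board hasn't moved; a first grasp missed because the fingertips end about 35 mm behind the reported TCP, pressing the grip top with a wrist force of about 90 N.

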